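# Show the ossicle set under the classroom visualiser

## Robot

A 6-joint arm with a two-finger parallel gripper is mounted at the origin on the work surface. World frame = base frame: x ahead of the robot, y to its left, z up, the work surface at z = 0. Lengths are in m, angles in rad, forces in N, time in s.
With the tool pointing down it reaches from about 0.375 to 0.825 m from the base axis. Payload 5.5 kg.
Tool frame: the origin (TCP) lies midway between the tips of the shut fingers; the grasp point (between the pads) lies 19 mm behind it; z points along the fingers, y is the line along which they close (so a half turn about z gives the same grasp; the last joint's range is limited). The gripper opens to 85 mm and grips with 20 to 120 N. Pads are 22 mm wide; open, the fingers measure 114 mm over their backs; the gripper's body (76 mm by 85 mm) begins 54 mm behind the grasp point. The pads swing forward as they close: fully open they stand 13 mm farther back than shut.
Start: joints at [-1.196, 0.314, -0.047, 1.21, 0, 1.571], TCP at [0.22, -0.558, 0.231] pointing down, gripper open.
Joint ranges: [-2.67, 2.67], [-0.69, 1.73], [-1.03, 1.25], [-2.08, 2.16], [-1.42, 1.45], [-3.14, 3.14]. Speed limits (rad/s): [2.39, 2.39, 3.01, 3.14, 3.14, 3.14].

## Interface

Orientations are given as [roll, pitch, yaw] about the fixed x, y, z axes, in that order (R = Rz(yaw) Ry(pitch) Rx(roll)).
In Python, from rig import manip gives the robot as it stands. Calls block until the motion is done:
- manip.move_to(position, orientation): joint-space move of the TCP to a pose.
- manip.move_straight(position, orientation=None, max_speed=0.15, contact_N=None): straight line of the TCP; orientation=None keeps the orientation; max_speed is the mean speed in m/s. With contact_N (N) it stops when the force on the tool has changed by that much, and returns True; else False.
- manip.set_joints(angles): joint-space move.
- manip.gripper_to(opening): finger opening in m; the grip force is fixed at half the most; returns when the fingers have stopped.
- manip.sleep(seconds).
- manip.ik(position, orientation): joint angles nearest the present ones, or None.
- manip.snapshot(name): name is "side" or "top"; returns a dict with "img" (384x512x3 uint8, red, green, blue), "intrinsics" (3x3 intrinsics, pixels), "T" (4x4, takes a point from camera to world coordinates). Camera axes: x right, y up, looking along -z (the intrinsics and any distortion apply to the point x, -y, -z); pixel columns grow to the right and rows downward; lengths in m; the calibration is good to about 2 mm. A picture is of the moment at which its call begins. There is no depth.
A pose or a line that the arm cannot do raises manip.IKError and nothing moves.
- manip.sign_off(): hands the job in; it is judged then, once.
Trained networks look in the newest picture that a camera, given by its name, has taken for a name from the list of things; names that differ only in an ending like _2 or _b are one class to them, and where a whole thing is asked for, a point or a joint stands for the part that bears it (a point fixed in the world has none). Each returns a list of dicts, best first, with "conf" (0 to 1); they miss things now and then, are a little off and sometimes report something else, mostly with a low value. They report only what shows in the picture. A call takes as long as a camera call.
- manip.boxes_of(camera, target): "position" ([column, row] in pixels, amid what is visible of it).
Readings, each from a call of its own:
- manip.get_clock(): time.
- manip.get_joint_pos(): joint angles.
- manip.get_dq(): joint speeds.
- manip.get_joint_efforts(): joint torques, N m.
- manip.get_position(): TCP position.
- manip.get_tcp_rot(): TCP orientation.
- manip.get_contact_force(): force on the tool from outside, world axes, zero at the start.
- manip.get_ft_torque(): the same for the moment, N m.
- manip.get_opening(): finger opening in m.
- manip.get_grip_force(): force on a finger pad.
Only numpy, scipy, OpenCV 4.12 (cv2) and the standard library are available. Lean on these libraries where they do the work, as an engineer would, in place of code of your own. Each camera call takes 0.05 s, during which the arm holds its last target. There are 200 camera calls.

## Task

Get the ear ossicle set on show: lift it by its black base (not by the fragile white bones) and set it gently, upright, on the visualiser's grey mat, inside the white frame and lying the long way of the frame, and let go of it. Then, with the red release button on the camera head pressed in, pull the camera up past the first stop to the second, top stop. The mast has no catch there, so finish holding the camera at the top stop, and leave the other models and the brain stand where they are.

Things in the scene. Friction and masses are not known exactly. Their poses are not given: they have to be found in the camera images.
- visualiser: classroom visualiser, fixed to the table: white baseboard 310 x 170 x 12 mm with a grey stage mat at one end and an upright mast at the other. Origin: centre of the board's underside, z up. Its x axis runs along the board from the mat end (-x) to the mast end (+x); y across the board.
- stage (a point): centre of the white frame printed on the grey mat, at the mat's upper face (14 mm above the table). Axes as the visualiser: the frame is 110 mm inside along y (its long way) and 65 mm inside along x; the mat is 140 mm along x, 150 mm along y. 175 mm from the mast axis.
- mast (a point): top of the mast's fixed outer tube, on the mast axis, 165 mm above the table (tube 32 mm across with a black collar 37 mm across at the top). Axes as the visualiser.
- head (a point): centre of the white camera head, on the mast axis; goes up with the camera; 190 mm above the table when down. Head: 44 mm wide (y), 36 mm tall (18 above and below), from 55 mm towards the mat (-x; a black lens barrel there points down at the mat) to 35 mm the other way (+x). Axes as the visualiser. Pinch it across its width from above.
- button (a point): centre of the outer face of the red release button on the -y side of the camera head, level with the head's centre and on the mast axis in x. Button 30 mm along x, 16 mm tall, stands 8 mm proud of the head side, moves along +y.
- release (a joint): how far the red button is pressed in, m: 0 free (8 mm proud), 0.008 flush with the head's side. Spring, 3 N to start and 8 N fully in. The catch lets go from about 0.005. A pinch across the head at the mast presses it with one finger.
- camera (a joint): how far the camera is pulled up, m: 0 down (caught, 1 mm play), 0.050 first stop (catches there if the button is let go; blue ring on the inner tube just clear of the collar), 0.100 second stop, end of travel (red ring just clear). No catch there: let go, the camera (0.3 kg, sliding friction 1 N plus 14 N per m/s) sinks back.
- ossicle_set: enlarged ear ossicle model: black plastic base 90 mm (along x) x 45 mm (along y) x 18 mm tall, three white nylon bones on short pins on top, whole 61 mm tall, about 0.16 kg. Origin: centre of the base's underside, z up. Stands loose on the table to the right of the visualiser.
- ossicles: the three fragile white bones carried on the base (same origin and axes as the ossicle set): they stand 18 to 61 mm above the base's underside, within 45 mm along x and 10 mm along y of its centre.
- stomach: green plastic stomach half, about 115 x 85 x 30 mm, flat side down; leave it. Origin: middle of its underside.
- trachea: ribbed beige trachea segment, 92 x 29 x 29 mm, lying along its x; leave it. Origin: middle of its underside.
- brain_stand: birch plywood slotted stand 150 x 100 x 34 mm, its three slots hold pastel brain slices; leave it. Origin: centre of its underside.
- slice0: pink brain slice, about 95 mm wide, 85 mm tall, 9 mm thick, standing in the stand; origin: middle of its lower edge, 12 mm above the table.
- slice1: lilac brain slice, about 106 mm wide, standing in the middle slot; origin: middle of its lower edge.
- slice2: mint brain slice, about 98 mm wide, standing in the stand; origin: middle of its lower edge.
- eye_model: eyeball model on a black foot 72 mm across, 87 mm tall, behind the visualiser; leave it. Origin: centre of its underside.

How it is judged:
On the way, in this order (a step that is already met when the one before it is completed fails the run):
1. the ossicle set stands in the frame, let go, the camera still down (x of ossicle_set in the frame of stage between -0.013 and 0.013 m and y of ossicle_set in the frame of stage between -0.013 and 0.013 m and z of ossicle_set in the frame of stage below 0.004 m and angle between the x axis of ossicle_set and the y axis of stage, either way round below 0.26 rad and angle between ossicle_set's own z axis and vertical below 0.1 rad and linear speed of ossicle_set below 0.02 m/s and contact force between the fingers and ossicle_set below 0.1 N and value of joint camera below 0.01 m), for 0.3 s.
2. the button is pressed in and the camera is pulled up past the first stop (value of joint release above 0.0035 m and value of joint camera above 0.06 m and contact force between the fingers and camera above 2 N), for 0.05 s.
At the end, for the whole second after the job is handed in: The fingers hold the camera (over 2 N) at the second stop (mast out over 95 of 100 mm); the ossicle set stands upright and still on the mat, its centre within 13 mm of the frame's centre each way, its long side within 15 degrees of the frame's, untouched by the robot (value of joint camera above 0.095 m and contact force between the fingers and camera above 2 N and x of ossicle_set in the frame of stage between -0.013 and 0.013 m and y of ossicle_set in the frame of stage between -0.013 and 0.013 m and z of ossicle_set in the frame of stage below 0.004 m and angle between the x axis of ossicle_set and the y axis of stage, either way round below 0.26 rad and angle between ossicle_set's own z axis and vertical below 0.1 rad and linear speed of ossicle_set below 0.02 m/s and contact force between each of the arm, the fingers and ossicle_set below 0.1 N); the arm keeps its last pose, push and grip.
It fails at once if the white bones are gripped or knocked (contact force between the fingers and ossicles above 3 N).
It fails at once if the stomach half or the trachea segment is moved over 20 mm (distance of any of stomach, trachea from where it was at the start of the episode above 0.02 m).
It fails at once if the brain stand or a brain slice is moved over 20 mm (distance of any of brain_stand, slice0, slice1, slice2 from where it was at the start of the episode above 0.02 m).
It fails at once if the ossicle set is dropped (it falls freely for over about 10 mm) (linear speed of ossicle_set above 0.45 m/s and contact force between the fingers and ossicle_set below 0.1 N).
It fails at once if the eye model is moved over 20 mm (distance of eye_model from where it was at the start of the episode above 0.02 m).
It also fails if it takes over 70 s, if anything falls off the work surface, if the arm or the gripper's body presses on something with over 40 N, if the wrist force passes 120 N, or if a joint passes its speed limit or range.

## Working session

There is one attempt and no reset: what is moved stays moved. The work goes in short steps, each a Python script; the robot and the scene stay as the last script left them, time stands still between calls to the robot, and variables do not carry over. Pictures are saved under pics/ and viewed, at most 10 in all, crops included, and the job is handed in when it is done.

```bash
ls; mkdir -p pics; cat > h.py <<'E'
from rig import manip
import numpy as np, cv2
def snap(cam,fn=None):
    s=manip.snapshot(cam)
    if fn: cv2.imwrite('pics/'+fn,s['img'][:,:,::-1])
    return s
def ray(s,px):
    K,T=np.array(s['intrinsics']),np.array(s['T'])
    p=np.linalg.solve(K,[px[0],px[1],1.]); d=T[:3,:3]@np.array([p[0],-p[1],-p[2]])
    return T[:3,3],d
def at_z(s,px,z):
    o,d=ray(s,px); return o+d*(z-o[2])/d[2]
def proj(s,P):
    K,T=np.array(s['intrinsics']),np.array(s['T'])
    c=T[:3,:3].T@(np.array(P)-T[:3,3]); q=K@np.array([c[0],-c[1],-c[2]]); return q[:2]/q[2]
E
python3 - <<'E'
from h import *
for c in ('top','side'):
    s=snap(c,c+'0.png'); print(c,np.round(s['intrinsics'],1).tolist(),np.round(s['T'],3).tolist(), [k for k in s])
    for t in ('visualiser','head','button','ossicle_set','ossicles','brain_stand','stomach','trachea','eye_model'):
        print(t,[(np.round(b['position'],1).tolist(),round(b['conf'],2)) for b in manip.boxes_of(c,t)[:2]])
print(manip.get_tcp_rot(),manip.get_clock())
E
```

```text
pics
rig.py
top [[382.9, 0.0, 252.0], [0.0, 382.9, 194.7], [0.0, 0.0, 1.0]] [[0.01, 0.983, -0.185, 0.422], [-1.0, 0.012, 0.012, 0.054], [0.014, 0.185, 0.983, 1.154], [0.0, 0.0, 0.0, 1.0]] ['img', 'intrinsics', 'T']
visualiser [([237.6, 223.3], 0.69)]
head [([204.5, 207.0], 0.95), ([109.1, 228.7], 0.29)]
button [([398.7, 231.0], 0.3)]
ossicle_set [([390.8, 236.5], 0.89)]
ossicles [([397.7, 236.2], 0.48)]
brain_stand [([115.3, 221.3], 0.81)]
stomach [([337.8, 255.8], 0.71)]
trachea [([335.4, 202.4], 0.7), ([308.6, 154.5], 0.48)]
eye_model [([309.6, 153.4], 0.86), ([237.0, 222.7], 0.59)]
side [[396.8, 0.0, 256.7], [0.0, 396.8, 190.5], [0.0, 0.0, 1.0]] [[-0.825, 0.358, -0.436, 0.034], [-0.564, -0.516, 0.644, 0.865], [0.006, 0.778, 0.629, 0.941], [0.0, 0.0, 0.0, 1.0]] ['img', 'intrinsics', 'T']
visualiser [([254.9, 231.4], 0.57)]
head [([230.7, 205.2], 0.72)]
button [([164.8, 287.4], 0.71)]
ossicle_set [([327.7, 166.4], 0.63)]
ossicles [([325.4, 194.2], 0.38)]
brain_stand [([185.5, 317.4], 0.76), ([245.9, 173.7], 0.73)]
stomach [([326.5, 195.1], 0.94), ([249.9, 232.0], 0.36)]
trachea [([165.8, 287.8], 0.6), ([288.4, 181.7], 0.57)]
eye_model [([242.9, 171.6], 0.58), ([185.0, 318.3], 0.26)]
[-3.14157546e+00 -1.03692476e-06  3.74768658e-01] 1.0
```

View pics/top0.png

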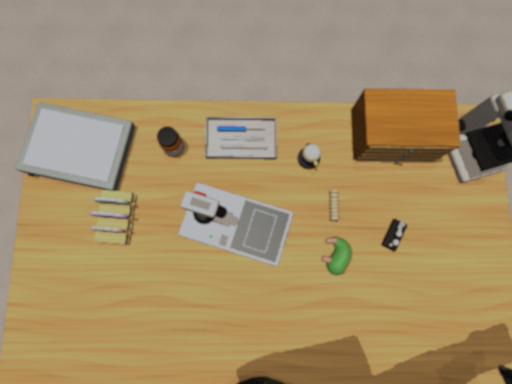

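View pics/side0.png

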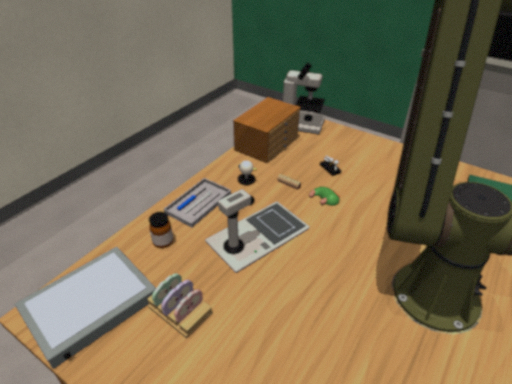

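The top view shows the board with its mat and frame centred near (262,232), and the head near (203,205) with the red button on its far side. The ossicle set is at (395,235). Next I'll enlarge both areas to measure them.

```bash
python3 - <<'E'
from h import *
i=cv2.imread('pics/top0.png')
a=cv2.resize(i[175:275,170:302],None,fx=6,fy=6,interpolation=cv2.INTER_CUBIC)
b=cv2.resize(i[210:260,360:430],None,fx=8,fy=8,interpolation=cv2.INTER_CUBIC)
cv2.imwrite('pics/a.png',a);cv2.imwrite('pics/b.png',b)
E
```

```text
(no output)
```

View pics/a.png

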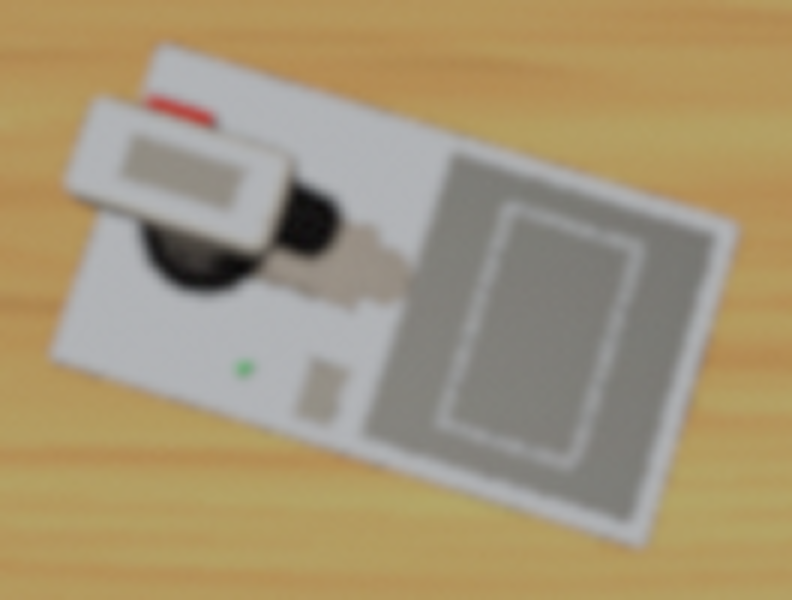

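View pics/b.png

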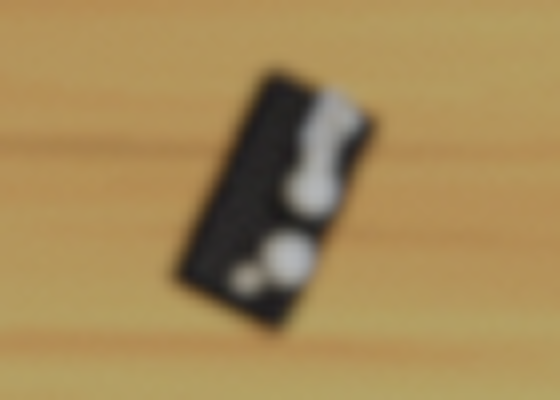

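The board corners and frame corners are clear in the first crop, and in the second the black base has its bones towards the right edge. I'll fit both boxes using the calibration.

```bash
cat > fit.py <<'E'
from h import *
from scipy.optimize import minimize, least_squares
def rot(a): return np.array([[np.cos(a),-np.sin(a)],[np.sin(a),np.cos(a)]])
def box_hull(s,x,y,a,L,W,z0,z1):
    c=np.array([[sx*L/2,sy*W/2] for sx in(-1,1) for sy in(-1,1)])@rot(a).T+[x,y]
    return cv2.convexHull(np.array([proj(s,[*p,z]) for p in c for z in(z0,z1)],np.float32))
def fit_box(s,hull,guess,L,W,z0,z1):
    A=cv2.contourArea(hull)
    def f(p):
        h=box_hull(s,*p,L,W,z0,z1); I=cv2.intersectConvexConvex(h,hull)[0]
        return 1-I/(A+cv2.contourArea(h)-I)
    r=minimize(f,guess,method='Nelder-Mead',options=dict(initial_simplex=np.array(guess)+np.vstack([np.zeros(3),np.diag([.02,.02,.2])]),xatol=1e-5,fatol=1e-6))
    return r.x,r.fun
def oss_hull(s,c,r=28):
    x0,y0=int(c[0])-r,int(c[1])-r
    im=cv2.resize(s['img'][y0:y0+2*r,x0:x0+2*r],None,fx=8,fy=8,interpolation=cv2.INTER_CUBIC)
    m=(im.max(2)<100).astype(np.uint8)
    n,l,st,_=cv2.connectedComponentsWithStats(m); k=1+np.argmax(st[1:,4])
    pts=cv2.findNonZero((l==k).astype(np.uint8)).reshape(-1,2)
    return cv2.convexHull(((pts+.5)/8-.5+[x0,y0]).astype(np.float32))
E
python3 - <<'E'
from fit import *
s=snap('top')
cv=lambda p,o,f:(np.array(p)+.5)/f-.5+o
bd=cv([(160,42),(738,222),(645,548),(50,358)],[170,175],6).astype(np.float32)
fr=cv([(510,205),(640,243),(572,465),(440,428)],[170,175],6)
F=np.array([at_z(s,p,.014) for p in fr]); print('frame',F.round(4).tolist(),F.mean(0).round(4), [np.linalg.norm(F[i]-F[i-1]).round(4) for i in range(4)])
B=np.array([at_z(s,p,.012) for p in bd]); print('board',B.mean(0).round(4),[np.linalg.norm(B[i]-B[i-1]).round(4) for i in range(4)])
# rigid fit: board + frame (inner 110x65, line centre ~ +3mm), x axis towards mast
ref=np.array([[155,-85],[-155,-85],[-155,85],[155,85]])/1e3
fx=.034;fy=.0565;xs=lambda p:p[3]
def res(p):
    R=rot(p[2]); st=np.array([p[3],0])
    fref=np.array([[fx,-fy],[-fx,-fy],[-fx,fy],[fx,fy]])+st
    return np.concatenate([(ref@R.T+p[:2]-B[:,:2]).ravel(),(fref@R.T+p[:2]-F[:,:2]).ravel()])
r=least_squares(res,[*B.mean(0)[:2],1.4,-.07]); print('vis',r.x.round(4),'res mm',np.abs(r.fun*1e3).round(1))
R=rot(r.x[2]); st=R@[r.x[3],0]+r.x[:2]; ma=st+R@[.175,0]; print('stage',st,'mast',ma, 'proj headtop',proj(s,[*ma,.208]),'button',proj(s,[*(ma+R@[0,-.03]),.19]))
h=oss_hull(s,(394,235)); print(cv2.minAreaRect(h))
g=at_z(s,(394,235),.009)
for a in (1.2,-1.2+0,2.0): print('oss',fit_box(s,h,[g[0],g[1],a],.09,.045,0,.018))
E
```

```text
frame [[0.5943, 0.0324, 0.014], [0.5758, -0.0328, 0.014], [0.4656, 0.0008, 0.014], [0.4829, 0.0659, 0.014]] [0.5297 0.0166 0.014 ] [np.float64(0.1163), np.float64(0.0678), np.float64(0.1153), np.float64(0.0674)]
board [0.5512 0.0882 0.012 ] [np.float64(0.1679), np.float64(0.3063), np.float64(0.1682), np.float64(0.3078)]
vis [ 0.5512  0.0882  1.2783 -0.0748] res mm [1.1 1.2 0.6 2.5 0.7 0.6 0.9 1.8 0.7 0.5 1.9 0.6 0.2 0.5 2.4 0.5]
stage [0.52962796 0.01658847] mast [0.58008385 0.18415698] proj headtop [195.41835055 202.09373214] button [200.14358237 192.23314073]
((393.7567443847656, 234.5558319091797), (15.495388984680176, 29.42699432373047), 24.739505767822266)
oss (array([ 0.52294923, -0.38641174,  2.58653589]), np.float64(0.2613036040193468))
oss (array([ 0.52062073, -0.38496609, -0.55523242]), np.float64(0.26186372081165543))
oss (array([ 0.52294871, -0.38641329,  2.58638902]), np.float64(0.26130363591391803))
```

```bash
python3 - <<'E'
from fit import *
s=snap('top'); h=oss_hull(s,(394,235))
print(h.reshape(-1,2).round(1).tolist(),cv2.contourArea(h))
h2=box_hull(s,.522,-.385,-.43,.09,.045,0,.018);print(h2.reshape(-1,2).round(1).tolist(),cv2.contourArea(h2),cv2.intersectConvexConvex(h2,h)[0])
def fit(hull,g):
    sc=16; o=hull.reshape(-1,2).min(0)-6
    ras=lambda q: cv2.fillConvexPoly(np.zeros((800,800),np.uint8),np.round((q.reshape(-1,2)-o)*sc).astype(np.int32),1)
    M=ras(hull)
    def f(p):
        N=ras(box_hull(s,*p,.09,.045,0,.018)); return 1-(M&N).sum()/(M|N).sum()
    r=minimize(f,g,method='Nelder-Mead',options=dict(initial_simplex=np.array(g)+np.vstack([np.zeros(3),np.diag([.01,.01,.1])]),xatol=1e-5,fatol=1e-5)); return r.x,r.fun
print(fit(h,[.522,-.385,-.43]),fit(h,[.512,-.375,-.5]))
E
```

```text
[[401.1000061035156, 236.60000610351562], [400.8999938964844, 237.3000030517578], [400.79998779296875, 237.6999969482422], [396.70001220703125, 246.8000030517578], [395.70001220703125, 248.8000030517578], [395.1000061035156, 249.6999969482422], [394.70001220703125, 250.10000610351562], [394.20001220703125, 250.3000030517578], [393.79998779296875, 250.39999389648438], [393.3999938964844, 250.39999389648438], [392.29998779296875, 250.10000610351562], [391.3999938964844, 249.6999969482422], [385.3999938964844, 246.6999969482422], [383.1000061035156, 245.39999389648438], [382.3999938964844, 245.10000610351562], [382.1000061035156, 244.8000030517578], [381.79998779296875, 244.39999389648438], [381.6000061035156, 243.89999389648438], [381.6000061035156, 243.39999389648438], [382.1000061035156, 241.89999389648438], [383.20001220703125, 239.10000610351562], [383.6000061035156, 238.1999969482422], [389.3999938964844, 225.39999389648438], [392.1000061035156, 220.1999969482422], [392.70001220703125, 219.39999389648438], [392.8999938964844, 219.1999969482422], [393.20001220703125, 219.10000610351562], [393.6000061035156, 218.89999389648438], [394.79998779296875, 218.89999389648438], [395.6000061035156, 219.1999969482422], [397.79998779296875, 220.3000030517578], [398.6000061035156, 220.8000030517578], [399.1000061035156, 221.3000030517578]] 386.2890625
[[407.0, 223.8000030517578], [396.20001220703125, 251.3000030517578], [393.8999938964844, 251.5], [380.0, 245.10000610351562], [390.79998779296875, 218.1999969482422], [393.0, 217.39999389648438]] 526.255308797583 386.2890625
(array([ 0.52374699, -0.38484357, -0.43747031]), np.float64(0.26229860683754347)) (array([ 0.52185672, -0.38433977, -0.47098322]), np.float64(0.26175124097556635))
```

```bash
python3 - <<'E'
from fit import *
s=snap('top')
q=((np.array([(268,64),(380,120),(276,334),(171,281)])+.5)/8-.5+[360,210]).astype(np.float32)
print(q.tolist(),cv2.contourArea(q))
x,l=fit_box(s,cv2.convexHull(q),[.522,-.384,-.45],.09,.045,0,.018);print(x,l)
print(box_hull(s,*x,.09,.045,0,.018).reshape(-1,2).round(1).tolist())
a=x[2]+np.pi/2; print('Ik pitchless: closing dir',a)
st=[.5296,.0166]; ma=[.5801,.1842]
# tool y axis along closing dir; try rpy (pi,0,yaw)
for yaw in np.arange(-2,3)*np.pi/2: pass
def ik(p,yaw):
    r=manip.ik(p,[np.pi,0,yaw]); return None if r is None else np.round(r,2).tolist()
for n,p,y in (('osshi',[*x[:2],.12],x[2]),('oss',[*x[:2],.0],x[2]),('stage',[*st,.02],1.2783-np.pi/2),('stagehi',[*st,.25],1.2783-np.pi/2),('mast',[*ma,.17],1.2783),('mastup',[*ma,.3],1.2783)):
    for k in (0,np.pi,-np.pi): print(n,round(y+k,3),ik(p,y+k))
E
```

```text
[[393.0625, 217.5625], [407.0625, 224.5625], [394.0625, 251.3125], [380.9375, 244.6875]] 450.921875
[ 0.52264586 -0.3846545  -0.53957405] 0.13992842039602837
[[408.1000061035156, 225.10000610351562], [394.20001220703125, 251.0], [391.8999938964844, 251.3000030517578], [378.70001220703125, 243.39999389648438], [392.5, 218.0], [394.79998779296875, 217.3000030517578]]
Ik pitchless: closing dir 1.031222281186086
osshi -0.54 [-0.63, 0.46, -0.09, 1.02, 0.0, 3.05]
osshi 2.602 [-0.63, 0.46, -0.09, 1.02, 0.0, -0.09]
osshi -3.681 [-0.63, 0.46, -0.09, 1.02, 0.0, -0.09]
oss -0.54 [-0.63, 0.57, -0.21, 0.79, 0.0, 3.05]
oss 2.602 [-0.63, 0.57, -0.21, 0.79, 0.0, -0.09]
oss -3.681 [-0.63, 0.57, -0.21, 0.79, 0.0, -0.09]
stage -0.292 [0.03, 0.37, -0.5, 0.7, 0.0, -2.82]
stage 2.849 [0.03, 0.37, -0.5, 0.7, 0.0, 0.32]
stage -3.434 [0.03, 0.37, -0.5, 0.7, 0.0, 0.32]
stagehi -0.292 [0.03, 0.17, -0.18, 1.21, 0.0, -2.82]
stagehi 2.849 [0.03, 0.17, -0.18, 1.21, 0.0, 0.32]
stagehi -3.434 [0.03, 0.17, -0.18, 1.21, 0.0, 0.32]
mast 1.278 [0.31, 0.36, -0.13, 1.09, 0.0, 2.17]
mast 4.42 [0.31, 0.36, -0.13, 1.09, 0.0, -0.97]
mast -1.863 [0.31, 0.36, -0.13, 1.09, 0.0, -0.97]
mastup 1.278 [0.31, 0.32, 0.11, 1.37, 0.0, 2.17]
mastup 4.42 [0.31, 0.32, 0.11, 1.37, 0.0, -0.97]
mastup -1.863 [0.31, 0.32, 0.11, 1.37, 0.0, -0.97]
```

```bash
python3 - <<'E'
from h import *
x,y,o=.5225,-.3845,[np.pi,0,-.44+np.pi]
manip.gripper_to(.062)
manip.move_to([x,y,.16],o)
s=snap('top'); 
manip.move_straight([x,y,.03],max_speed=.1)
c=manip.move_straight([x,y,-.012],max_speed=.02,contact_N=4); z=manip.get_position()[2]; print(c,z,manip.get_contact_force())
z+=.005
manip.move_straight([x,y,z],max_speed=.03)
manip.gripper_to(.0); print('open',manip.get_opening(),manip.get_grip_force(),manip.get_position(),manip.get_contact_force(),manip.get_clock())
snap('side','g.png')
s=snap('side'); u,v=map(int,proj(s,[x,y,.05])); print(u,v)
im=s['img'][max(v-60,0):v+60,u-80:u+80,::-1]; cv2.imwrite('pics/g.png',cv2.resize(im,None,fx=4,fy=4,interpolation=cv2.INTER_CUBIC))
E
```

```text
True -0.005465593276522452 [0.6732576  0.41842057 6.05199384]
open 0.043610531349393813 61.60318851470947 [ 5.22658853e-01 -3.84600120e-01 -1.90938639e-04] [0.19545673 0.11202986 4.14636344] 6.7917
331 158
```

View pics/g.png

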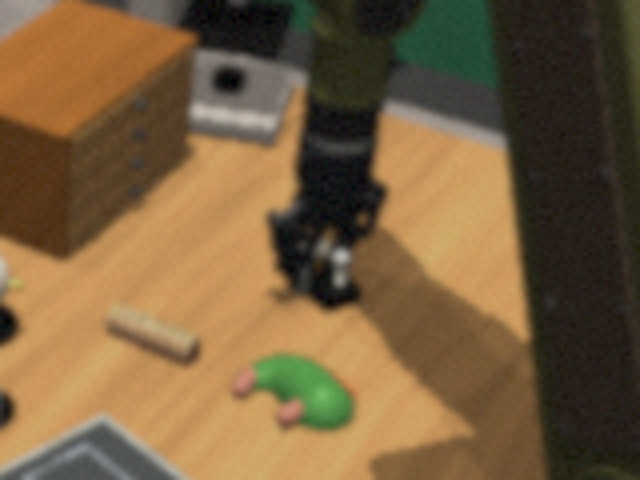

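The fingers straddle the black base (opening 43.6 mm), with the bones free between them. Now I'll lift it, carry it over and set it down.

```bash
python3 - <<'E'
from h import *
x,y=.5225,-.3845; st=[.5296,.0166]; o=[np.pi,0,1.2783+np.pi/2]
manip.move_straight([x,y,.01],max_speed=.03)
manip.move_straight([x,y,.13],max_speed=.12)
print('open',manip.get_opening(),manip.get_contact_force())
manip.move_straight([*st,.13],o,max_speed=.13)
manip.move_straight([*st,.03],max_speed=.1)
c=manip.move_straight([*st,.008],max_speed=.015,contact_N=3); print(c,manip.get_position(),manip.get_contact_force(),manip.get_opening())
manip.gripper_to(.06)
print(manip.get_position(),manip.get_opening())
manip.move_straight([*st,.13],max_speed=.1)
manip.gripper_to(.085)
manip.move_straight([st[0]-.03,st[1]-.16,.26],max_speed=.2)
s=snap('top'); cv2.imwrite('pics/p.png',cv2.resize(s['img'][175:275,170:302,::-1],None,fx=6,fy=6,interpolation=cv2.INTER_CUBIC)); print(manip.get_clock())
E
```

```text
open 0.04373844873549334 [-0.03995898  0.67879254 -1.25335423]
True [0.52954681 0.01658437 0.01377553] [-0.35639874 -0.77541495  5.31013626] 0.043668962431841006
[0.52839317 0.01655876 0.01288858] 0.06025712096066763
17.1833
```

View pics/p.png

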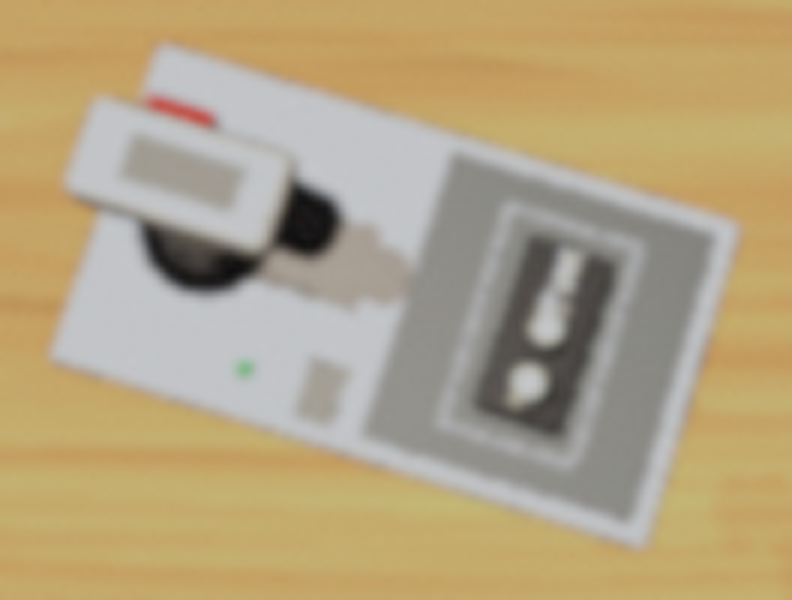

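The set stands inside the frame: its base centre in the crop is near (548,334) and the frame centre near (540,335), so it is off by about 3 mm. Now the camera.

```bash
python3 - <<'E'
from h import *
ma=[.5801,.1842]; o=[np.pi,0,1.2783-np.pi]
p=manip.get_position()
manip.move_straight([p[0],p[1],.31],max_speed=.15)
manip.move_to([*ma,.31],o)
c=manip.move_straight([*ma,.169],max_speed=.07,contact_N=6); print(c,manip.get_position(),manip.get_contact_force())
if not c:
    manip.gripper_to(0.); print(manip.get_opening(),manip.get_grip_force(),manip.get_contact_force(),manip.get_clock())
s=snap('side'); u,v=map(int,proj(s,[*ma,.19])); cv2.imwrite('pics/c.png',cv2.resize(s['img'][v-60:v+60,u-80:u+80,::-1],None,fx=4,fy=4,interpolation=cv2.INTER_CUBIC))
E
```

```text
False [0.58034069 0.18429948 0.16936479] [0.84564199 0.07894952 0.57200907]
0.0431801896685841 64.08711433410645 [-1.00035016 -1.12670728  7.74459249] 21.5667
```

View pics/c.png

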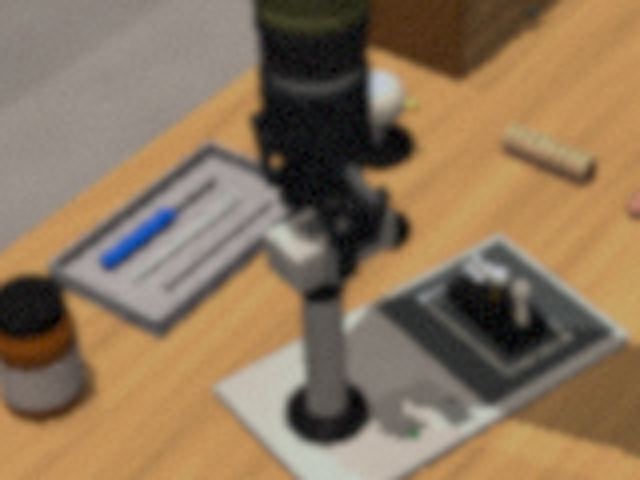

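The head is pinched across its width at 43 mm, so the button is flush, and the ossicle set stands upright in the frame. Next is the pull.

```bash
python3 - <<'E'
from h import *
ma=[.5801,.1842]
z0=manip.get_position()[2]
manip.move_straight([*ma,z0+.09],max_speed=.05); print(manip.get_position()[2]-z0,manip.get_contact_force(),manip.get_opening(),manip.get_grip_force())
c=manip.move_straight([*ma,z0+.106],max_speed=.015,contact_N=12); print(c,manip.get_position()[2]-z0,manip.get_contact_force(),manip.get_opening(),manip.get_grip_force(),manip.get_clock())
s=snap('side'); u,v=map(int,proj(s,[*ma,.19])); cv2.imwrite('pics/e.png',cv2.resize(s['img'][v-75:v+45,u-60:u+100,::-1],None,fx=5,fy=5,interpolation=cv2.INTER_CUBIC))
E
```

```text
0.09050744088411017 [ 5.51898436  0.79129967 -1.37728866] 0.04304989132342038 62.95859456062317
True 0.09942459992141711 [ 0.47565424  0.38155615 -2.6116685 ] 0.04326284945134208 72.4949312210083 24.3
```

View pics/e.png

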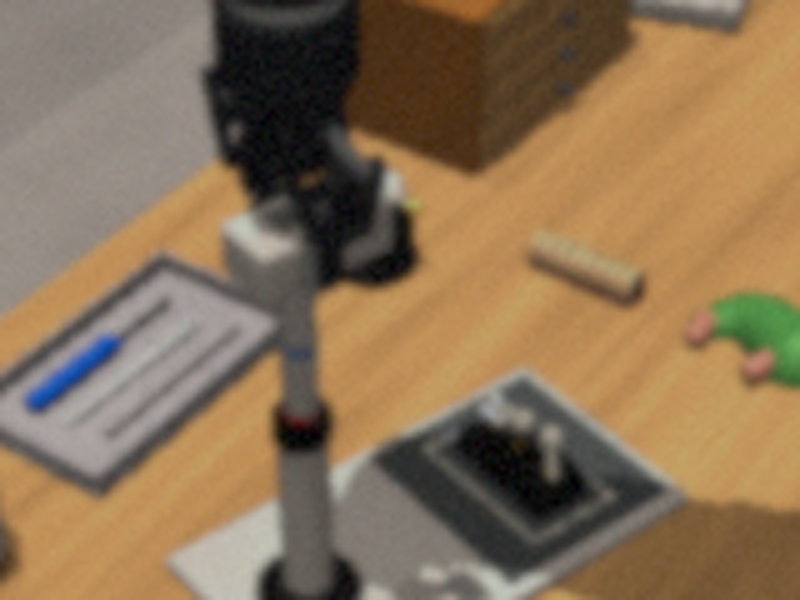

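The red ring now shows at the collar (300,415), with the blue ring well above it. The stop was felt at 99.4 mm, and the ossicle set stands undisturbed in the frame.

```bash
python3 -c "
from rig import manip
print(manip.get_position(),manip.get_grip_force());print(manip.sign_off())"
```

```text
[0.58047818 0.18433363 0.26940262] 72.48500525951385
the job is handed in; nothing more can be done
None
```

The job is handed in: the ossicle set stands upright in the frame, about 3 mm off centre, and the gripper is holding the camera at the top stop with the button pressed in; the hand-in call gave no verdict.

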